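# Read a culture tube over the colony viewer

### The job

First turn the colony viewer's brightness selector to the two-dot mark, so that the culture can be read by its light. Then draw the one long culture tube straight up out of the rack, tip it to about 45 degrees with its cap end uppermost, and keep it raised with the middle of the tube over the middle of the viewer's round light stage, its lower end about a hand's breadth (10 cm) clear of the stage. Finish while holding it motionless there, touching nothing but your grip, and leave everything else where it stands.

Things in the scene. Friction and masses are not known exactly. Their poses are not given: they have to be found in the camera images.
- viewer: Colony viewer, fixed: light grey housing 260 mm deep (x), 240 mm wide (y), flat top 70 mm high; round light stage at the rear, control deck in front. Origin at the centre of its underside; x to its rear, z up. A magnifier is parked behind: bent neck, up to 166 mm high, from the rear corner at local (112, -100) mm; lens 100 mm across, 150 mm high, centred at local (212, -100) mm.
- stage (a point): Centre of the round white light stage (120 mm across, in a grey rim 136 mm across), on its upper face, 74 mm above the bench; 45 mm behind the viewer's origin along its x. Axes as the viewer's.
- selector_grip (a point): Black pointer knob of the selector, on the control deck at local (-85, -55) mm of the viewer; upright axis. Skirt 42 mm across, 8 mm high, on it a bar grip 40 mm long, 12 mm wide, rising to 34 mm above the deck. This point: on the axis, 22 mm above the deck, 92 mm above the bench. Its x axis runs along the bar, out of the pointer end (white line), and turns with the knob.
- selector (a joint): Selector angle, growing clockwise from above. Click positions, left to right around its far side: ring (off) 0, one dot 0.628, two dots 1.257, three dots 1.885 rad; end stops just beyond. At 0 the pointer is 0.942 rad anticlockwise of the viewer's x, at 1.257 it is 0.314 clockwise. Starts at off or one dot. A click mechanism (up to 0.07 N m) pulls it into the nearest click position and holds it.
- rack: Stainless tube rack, fixed: 74 mm (x) by 182 mm (y), 78 mm high, with two rows of five square openings 23.5 mm wide at 34 mm pitch (the same openings in a shelf 34 mm up), floor 5 mm above the bench. Origin at the centre of its underside, z up.
- longtube_mid (a point): The long culture tube, at its centre half-way up: glass, 20 mm across, black screw cap, solid pale agar in its lower part; 152 mm long in all, about 55 g. Stands in one of the rack's openings, foot on the rack's floor, 79 mm standing out above the rack, 50 mm higher than the three short tubes beside it. z runs along the tube from foot to cap.
- longtube_cap (a point): Centre of the long tube's cap (25 mm across, 26 mm high, from 126 to 152 mm above the foot): 139 mm from the foot along the tube, 13 mm below its top.
- longtube_foot (a point): Centre of the long tube's rounded foot, its lower end.
- short1_mid (a point): Short tube, at its centre half-way up: 18 mm across, cap 23 mm, 102 mm long, standing in another opening of the rack; its top is 107 mm above the bench. To be left alone.
- short2_mid (a point): Short tube, at its centre half-way up: 18 mm across, cap 23 mm, 102 mm long, standing in another opening of the rack; its top is 107 mm above the bench. To be left alone.
- short3_mid (a point): Short tube, at its centre half-way up: 18 mm across, cap 23 mm, 102 mm long, standing in another opening of the rack; its top is 107 mm above the bench. To be left alone.
- dropper_mid (a point): Amber dropper bottle, at its centre: 35 mm across, 106 mm high with its white cap and rubber bulb. To be left alone.
- dish1_mid (a point): Closed culture dish with dark red agar, at its centre: 90 mm across, 15 mm high; on the bench. To be left alone.
- dish2_mid (a point): A second such dish, stacked on the first (top 30 mm high). To be left alone.
- pencil_mid (a point): White pencil, at its centre: 165 mm long, 7.5 mm thick, lying on the bench. To be left alone.
- slidebox_mid (a point): Box of microscope slides, at its centre: 85 by 82 mm, 42 mm high. To be left alone.
- longtube: The long culture tube as a whole; origin at its foot, z from foot to cap.
- table: The white bench, its top at height 0. Along its sides and back, out of the way, stand a steel staining sink, a blue bottle basket, a small centrifuge, a shaker, a jar of loops and a glove box, all lower than 200 mm.
Mind the look-alikes: they are no part of the job. What is shaped like the rack but orange, purple or yellow is not meant.

How it is judged:
On the way, in this order (a step that is already met when the one before it is completed fails the run):
1. the selector stands at the two-dot mark while the long tube is still in the rack (value of joint selector between 1.107 and 1.407 rad and height (world z) of longtube_foot below 0.03 m), for 0.3 s.
2. the long tube is held, drawn up clear of the rack, still upright (contact force between the fingers and longtube above 0.5 N and height (world z) of longtube_foot above 0.085 m and angle between longtube_mid's own z axis and vertical below 0.35 rad), for 0.1 s.
At the end, for the whole second after the job is handed in: Selector at two dots (1.257 rad +-0.15). Long tube still, held by the fingers, touching no rack, viewer or bench; tilted 32 to 58 deg, cap up; its middle within 45 mm (level) of the stage centre, its foot 40 to 180 mm above the stage. Bystanders within 30 mm of where they stood (value of joint selector between 1.107 and 1.407 rad and contact force between the fingers and longtube above 0.5 N and contact force between longtube and rack below 0.05 N and contact force between longtube and viewer below 0.05 N and contact force between longtube and table below 0.05 N and angle between longtube_mid's own z axis and vertical between 0.56 and 1.01 rad and horizontal distance between longtube_mid and stage below 0.045 m and height (world z) of longtube_foot between 0.114 and 0.254 m and linear speed of longtube below 0.03 m/s and angular speed of longtube below 0.2 rad/s and not (distance of any of short1_mid, short2_mid, short3_mid, dropper_mid, dish1_mid, dish2_mid, pencil_mid, slidebox_mid from where it was at the start of the episode above 0.03 m)); the arm keeps its last pose, push and grip.
It fails at once if a short tube, the dropper bottle, a dish, the pencil or the slide box is moved more than 30 mm (distance of any of short1_mid, short2_mid, short3_mid, dropper_mid, dish1_mid, dish2_mid, pencil_mid, slidebox_mid from where it was at the start of the episode above 0.03 m).
It also fails if it takes over 64 s, if anything falls off the work surface, if the arm or the gripper's body presses on something with over 40 N, if the wrist force passes 120 N, or if a joint passes its speed limit or range.

### The arm

A 7-joint arm with a two-finger parallel gripper is mounted at the origin on the work surface. World frame = base frame: x ahead of the robot, y to its left, z up, the work surface at z = 0. Lengths are in m, angles in rad, forces in N, time in s.
With the tool pointing down it reaches from about 0.4 to 0.85 m from the base axis. Payload 4.5 kg.
Tool frame: the origin (TCP) lies midway between the tips of the shut fingers; the grasp point (between the pads) lies 19 mm behind it; z points along the fingers, y is the line along which they close (so a half turn about z gives the same grasp; the last joint's range is limited). The gripper opens to 85 mm and grips with 20 to 120 N. Pads are 22 mm wide; open, the fingers measure 114 mm over their backs; the gripper's body (76 mm by 85 mm) begins 54 mm behind the grasp point. The pads swing forward as they close: fully open they stand 13 mm farther back than shut.
Start: joints at [1.249, 0.689, -0.195, 1.565, 0.157, 0.902, -0.215], TCP at [0.218, -0.586, 0.231] pointing down, gripper open.
Joint ranges: [-3.01, 3.01], [-0.46, 2.08], [-1.47, 1.51], [0.13, 2.56], [-1, 4.14], [0.04, 2.09], [-2.66, 2.66]. Speed limits (rad/s): [2.57, 2.57, 3.14, 3.14, 3.14, 3.14, 3.14].

### API

Orientations are given as a unit quaternion [w, x, y, z].
In Python, from station import telemetry, optics, job_done gives the robot as it stands.
- The arm moves only by the tool step_arm, never from a script. Its argument "commands" is a list of rows, each a list of 6 numbers: the shift along the tool's x, y, z in m, then the turn, a rotation vector about the tool's x, y, z in degrees. A call has 1 to 20 rows; each row is the pose to reach, as a shift and turn from the pose commanded when the call began, along the tool's axes at that moment; what a row does not reach only later rows make up. A row lasts 1/10 s, in which the tool goes at most 50 mm and 8.59 degrees, less where a joint would pass 70% of its speed; a pose out of reach is approached as far as the arm can. A call with a gripper value outside its range is refused whole. "fingers" is the finger opening in m, from 0 to 0.0854, set as the call begins (left out, the last holds). The fingers move at their own pace and stop on an object; the grip force is fixed at half the most. Time passes only in rows, so rows that repeat a pose let the fingers close. It gives the time, the measured TCP pose, the force, the opening and the grip force at its end, in the units of the state.
- telemetry.get_obs(): the state, without advancing time (a new reading comes with each control period).
- optics.snapshot(name): name is "scene" or "top"; returns (picture, depth): 384x512x3 uint8, red, green, blue; 384x512 float32, m along the optical axis (not along the pixel's ray), 0 where there is no reading.
- optics.calibration(name): a dict with "fx", "fy", "cx", "cy" (pixels), "position" and "orientation" of the camera in the world. Camera axes: x right, y up, looking along -z (the intrinsics and any distortion apply to the point x, -y, -z); pixel columns grow to the right and rows downward; lengths in m; the calibration is good to about 2 mm. A picture is of the moment at which its call begins. calibration takes no time and is no camera call.
- job_done(): hands the job in; it is judged then, once.
The state is a dict: "t": time; "joints": joint angles; "joint_vel": joint speeds; "effort": joint torques, N m; "tcp_pos": TCP position; "eef_rot": TCP orientation; "ft_force": force on the tool from outside, world axes, zero at the start; "moment": the same for the moment, N m; "finger_gap": opening from 0.0 (shut) to 1.0 (fully open); "grasp_force": force on a finger pad.
Only numpy, scipy, OpenCV 4.12 (cv2) and the standard library are available. Lean on these libraries where they do the work, as an engineer would, in place of code of your own. Each camera call takes 0.05 s, during which the arm holds its last target. There are 200 camera calls.

## Working session

There is one attempt and no reset: what is moved stays moved. The work goes in short steps, Python scripts to look and compute and a tool call to move; the robot and the scene stay as the last step left them, time stands still between calls to the robot, and variables do not carry over. Pictures are saved under pics/ and viewed, at most 10 in all, crops included, and the job is handed in when it is done.

Besides the shell and the picture viewer there is one more tool, called after ">>>" as name([rows], argument=value, ...), one row to a line, values as JSON. step_arm: Moves the arm, as the interface text tells. Its arguments: {"type":"object","properties":{"commands":{"type":"array","items":{"type":"array","items":{"type":"number"}}},"fingers":{"type":"number"}},"required":["commands"]}

```bash
mkdir -p pics; cat > h.py <<'E'
import numpy as np, cv2
from scipy.spatial.transform import Rotation as R
from station import telemetry, optics, job_done
def rot(q): return R.from_quat([q[1],q[2],q[3],q[0]]).as_matrix()
def snap(n):
    p,d=optics.snapshot(n); c=optics.calibration(n)
    v,u=np.mgrid[0:d.shape[0],0:d.shape[1]]
    X=np.stack([(u-c['cx'])/c['fx']*d,-(v-c['cy'])/c['fy']*d,-d],-1)
    W=X@rot(c['orientation']).T+np.array(c['position'])
    W[d==0]=np.nan
    np.savez(n+'.npz',p=p,W=W)
    return p,d,W,c
E
python3 - <<'E'
from h import *
for n in('scene','top'):
    p,d,W,c=snap(n); cv2.imwrite(f'pics/{n}0.png',cv2.resize(p[:,:,::-1],(800,600),interpolation=cv2.INTER_CUBIC)); print(n,c)
o=telemetry.get_obs(); print(o)
E
```

```text
scene {'fx': 463.51639879007354, 'fy': 463.51639879007354, 'cx': 249.58520000332518, 'cy': 194.2633148537319, 'position': array([ 1.52550148, -0.45250708,  1.27450166]), 'orientation': array([0.80730687, 0.32477836, 0.18861051, 0.45519305])}
top {'fx': 490.0804615154706, 'fy': 490.0804615154706, 'cx': 249.00724253950295, 'cy': 195.90904596198266, 'position': array([0.23506745, 0.13260737, 2.18863974]), 'orientation': array([-0.69600231, -0.05334718,  0.05233637,  0.71413988])}
{'t': 0.1, 'joints': array([ 1.24887928,  0.68992123, -0.1944893 ,  1.56626092,  0.15730703,
        0.90252788, -0.21508854]), 'joint_vel': array([-1.02546485e-04, -9.16302012e-04,  9.61388500e-05, -2.74570516e-03,
        5.75356914e-04,  1.37228119e-03, -5.11786856e-04]), 'effort': array([-4.56292779e-03, -5.40608633e+01, -1.27115585e+00, -1.58986026e+01,
        9.50911024e-03,  4.43192694e-03,  3.07496032e-05]), 'tcp_pos': array([ 0.21739152, -0.58532967,  0.23054474]), 'eef_rot': array([-8.33153457e-04,  9.84218179e-01,  1.76957139e-01, -2.27861703e-04]), 'ft_force': array([ 0.75659315, -0.34615825, -0.68615369]), 'moment': array([0.00591493, 0.00826206, 0.02575798]), 'grasp_force': 0.0, 'finger_gap': 0.9992852748081522}
```

View pics/scene0.png

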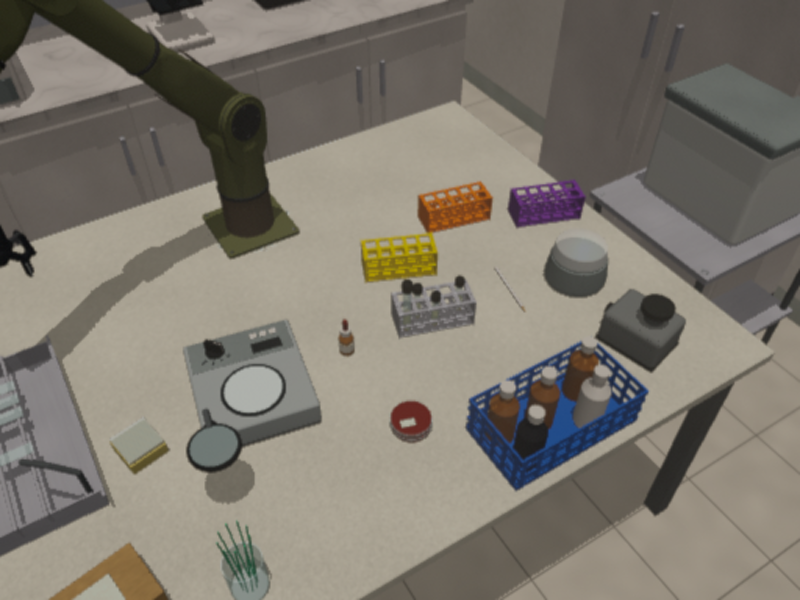

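View pics/top0.png

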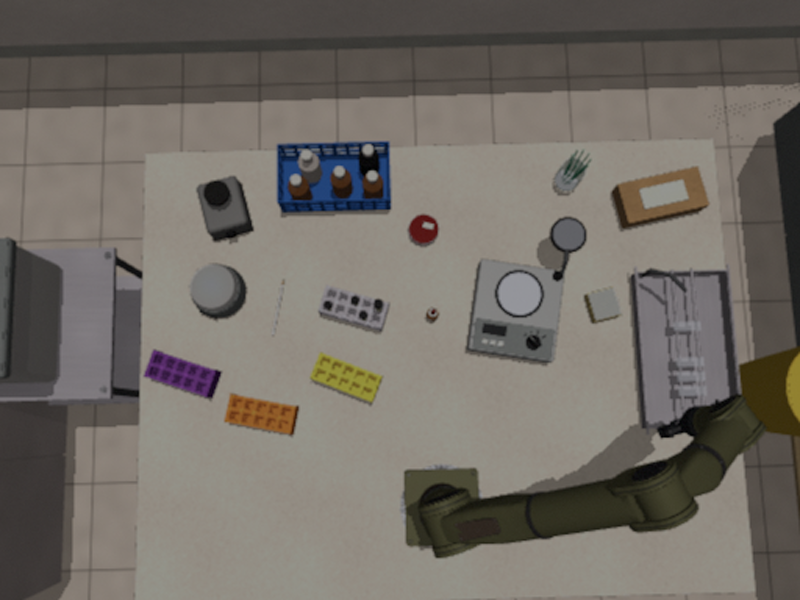

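Scene view: viewer with knob at (213,350), rack with four black caps at about (437,300). Top view: stage centre (519,293), knob (534,342), rack (355,308); the dropper is at (432,314).

```bash
cat > m.py <<'E'
from h import *
def fit(P): 
    (c,s,a)=cv2.minAreaRect((P[:,:2]*1000).astype(np.float32)); return np.round(c,1),np.round(s,1),round(a,2)
s=.64
T=np.load('top.npz');S=np.load('scene.npz')
for n,D in(('top',T),('scene',S)):
    W=D['W'];p=D['p'].astype(int);z=W[...,2]
    # viewer coarse center from top
    def near(c,r): return np.hypot(W[...,0]-c[0],W[...,1]-c[1])<r
    c0=T['W'][200,332][:2]; cr=T['W'][196,227][:2]
    if n=='top': print('c0',T['W'][187,332],'cr',T['W'][196,227])
    m=near(c0,.22)&(z>.062)&(z<.080); print(n,'viewer',m.sum(),fit(W[m]), np.nanmedian(z[m]))
    br=p.min(-1); w=near(c0,.15)&(z>.068)&(z<.080)&(br>185); 
    if w.sum()>5: print(' stage',w.sum(),fit(W[w]),np.nanmedian(z[w]))
    k=near(c0,.17)&(p.max(-1)<60)&(z>.09)&(z<.115); print(' knob',k.sum(),k.sum()and (W[k].mean(0),fit(W[k])))
    m=near(cr,.15)&(z>.070)&(z<.083); print(' rack',m.sum(),fit(W[m]))
    for lo,hi in((.095,.115),(.120,.175)):
        m=(near(cr,.15)&(z>lo)&(z<hi)).astype(np.uint8); N,l,st,_=cv2.connectedComponentsWithStats(m)
        for i in range(1,N):
            if st[i,4]>4: q=W[l==i]; print('  tube',lo,st[i,4],np.round(q.mean(0),4),np.round(np.ptp(q,axis=0),3), 'top', q[q[:,2]>q[:,2].max()-.006].mean(0).round(4))
E
python3 m.py; python3 - <<'E'
import numpy as np,cv2
p=np.load('top.npz')['p'][:,:,::-1]
a=cv2.resize(p[170:240,195:265],(500,500),interpolation=2);b=cv2.resize(p[160:240,290:370],(300,300),interpolation=2)
s=np.load('scene.npz')['p'][:,:,::-1]; c=cv2.resize(s[205:245,115:155],(300,300),interpolation=2)
cv2.imwrite('pics/c1.png',np.hstack([np.vstack([b,c]),cv2.resize(a,(500,600))]))
E
```

```text
c0 [ 0.58567974 -0.23426143  0.0624151 ] cr [0.55441721 0.22713841 0.08378729]
top viewer 2656 (array([ 538.8, -225.4]), array([240.8, 260.8]), 79.54) 0.07139745523761198
 knob 29 (array([ 0.4825781 , -0.27926623,  0.09989189]), (array([ 533.9, -292.7]), array([ 31.3, 222.4]), 70.79))
 rack 286 (array([557.5, 230.4]), array([184.8,  77. ]), 72.25)
  tube 0.095 23 [0.5728 0.225  0.1062] [0.02  0.018 0.017] top [0.5729 0.2251 0.1106]
  tube 0.095 24 [0.5606 0.2991 0.1056] [0.022 0.018 0.016] top [0.5611 0.2984 0.1093]
  tube 0.095 21 [0.5305 0.203  0.1071] [0.021 0.022 0.017] top [0.5292 0.2023 0.1116]
  tube 0.12 31 [0.5516 0.1601 0.1562] [0.025 0.025 0.034] top [0.5508 0.1585 0.166 ]
scene viewer 4141 (array([ 540.7, -225.3]), array([239.6, 265.2]), 79.75) 0.07005901161256789
 knob 44 (array([ 0.4580673 , -0.26885759,  0.0994402 ]), (array([ 539.7, -292.4]), array([ 33. , 210.6]), 72.6))
 rack 478 (array([505.6, 247.2]), array([184.9, 193.6]), 72.83)
  tube 0.095 34 [0.564  0.2999 0.1031] [0.023 0.024 0.014] top [0.5623 0.2992 0.1061]
  tube 0.095 34 [0.5335 0.2021 0.1035] [0.029 0.022 0.017] top [0.5365 0.2024 0.1093]
  tube 0.095 35 [0.5769 0.2247 0.1034] [0.024 0.024 0.016] top [0.5762 0.2236 0.1077]
  tube 0.095 18 [0.5601 0.1572 0.1051] [0.012 0.015 0.019] top [0.5584 0.1551 0.112 ]
  tube 0.12 73 [0.5586 0.1583 0.1456] [0.027 0.025 0.041] top [0.5571 0.1593 0.1578]
```

View pics/c1.png

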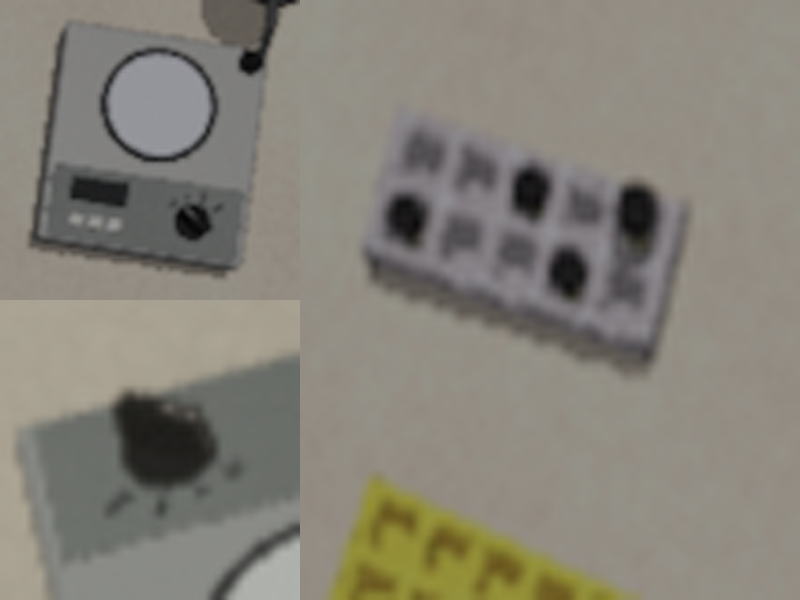

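Crop: the long tube's cap stands at rack corner opening (637,205 in the crop), short tubes at the other three. The knob (193,222) pointer is unclear, so I'll get the bar direction from depth.

```bash
cat >> h.py <<'E'
def go(pos=None,axis_x=None,z=(0,0,-1),off=0.0):
    """shift/turn from measured pose to put TCP at pos with tool z=z, tool x nearest axis_x"""
    o=telemetry.get_obs(); A=rot(o['eef_rot']); p=np.array(o['tcp_pos'])
    B=A
    if axis_x is not None:
        z=np.array(z,float);z/=np.linalg.norm(z);x=np.array(axis_x,float);x-=z*(x@z);x/=np.linalg.norm(x)
        B=np.stack([x,np.cross(z,x),z],1)
    q=p if pos is None else np.array(pos)
    print('shift',(A.T@(q-p)).round(4),'turn',np.degrees(R.from_matrix(A.T@B).as_rotvec()).round(2),'tcp',p.round(4),'j',o['joints'].round(2))
def az(d): return [np.cos(np.radians(d)),np.sin(np.radians(d)),0]
E
python3 - <<'E'
from h import *
k=np.array([.4463,-.2641])
for n in('top','scene'):
    D=np.load(n+'.npz');W=D['W'];m=(np.hypot(W[...,0]-k[0],W[...,1]-k[1])<.032)&(W[...,2]>.086)
    Q=W[m];print(n,m.sum(),Q.mean(0).round(4)); 
    m=(np.hypot(W[...,0]-k[0],W[...,1]-k[1])<.032)&(W[...,2]>.096);Q=W[m]
    w,V=np.linalg.eigh(np.cov(Q[:,:2].T)); print(' hi',m.sum(),Q.mean(0).round(4),np.sqrt(w),np.degrees(np.arctan2(V[1,1],V[0,1])))
    for q,c in zip(Q,D['p'][m]): print('  ',q.round(3),c)
go([.4463,-.2641,.25],az(25))
E
```

```text
top 35 [ 0.4445 -0.2635  0.1003]
 hi 23 [ 0.4445 -0.2642  0.1057] [0.00356484 0.0119752 ] -136.44286901704083
   [ 0.46  -0.254  0.111] [65 66 66]
   [ 0.457 -0.251  0.105] [59 58 57]
   [ 0.455 -0.253  0.115] [52 52 50]
   [ 0.457 -0.26   0.099] [19 16 18]
   [ 0.453 -0.251  0.1  ] [43 43 42]
   [ 0.452 -0.254  0.109] [63 64 62]
   [ 0.451 -0.262  0.114] [16 16 18]
   [ 0.448 -0.255  0.102] [44 45 44]
   [ 0.448 -0.258  0.107] [53 53 52]
   [ 0.448 -0.263  0.105] [36 36 35]
   [ 0.448 -0.268  0.101] [20 20 20]
   [ 0.444 -0.258  0.106] [32 32 32]
   [ 0.442 -0.264  0.119] [20 18 19]
   [ 0.444 -0.272  0.101] [18 17 18]
   [ 0.44  -0.268  0.099] [26 24 26]
   [ 0.44  -0.272  0.098] [20 21 21]
   [ 0.439 -0.276  0.102] [34 34 34]
   [ 0.436 -0.268  0.097] [21 20 20]
   [ 0.435 -0.271  0.103] [24 22 24]
   [ 0.433 -0.272  0.119] [21 22 23]
   [ 0.435 -0.28   0.103] [61 63 62]
   [ 0.431 -0.271  0.102] [22 21 21]
   [ 0.429 -0.273  0.115] [44 45 45]
scene 71 [ 0.4487 -0.2648  0.0985]
 hi 46 [ 0.4475 -0.2648  0.1026] [0.00419586 0.0125499 ] -137.64938944230238
   [ 0.43  -0.273  0.104] [
[... 1113 characters left out ...]
] [67 64 60]
   [ 0.462 -0.253  0.108] [92 87 82]
   [ 0.459 -0.249  0.103] [73 71 66]
   [ 0.442 -0.276  0.096] [32 31 27]
   [ 0.443 -0.273  0.096] [31 31 27]
   [ 0.445 -0.27   0.097] [32 31 27]
   [ 0.45  -0.264  0.098] [32 31 28]
   [ 0.455 -0.262  0.102] [31 31 28]
   [ 0.459 -0.26   0.104] [37 36 33]
   [ 0.459 -0.256  0.102] [40 39 36]
   [ 0.466 -0.254  0.108] [49 48 43]
   [ 0.46  -0.25   0.099] [54 52 48]
   [ 0.449 -0.274  0.098] [31 31 27]
   [ 0.458 -0.263  0.101] [31 31 28]
   [ 0.463 -0.258  0.102] [32 30 27]
   [ 0.461 -0.254  0.098] [35 33 30]
shift [ 0.3265 -0.2214 -0.0191] turn [-0.1   0.   -4.61] tcp [ 0.2174 -0.5853  0.2305] j [ 1.25  0.69 -0.19  1.57  0.16  0.9  -0.22]
```

Depth agrees with the knob at (0.446, -0.264), its bar at 43 deg, so it stands at off and needs 72 deg clockwise.

>>> step_arm([
  [0,0,-0.04,0,0,0],
  [0.3265,-0.2214,-0.04,0,0,-23.2],
  [0.3265,-0.2214,-0.04,0,0,-23.2],
  [0.3265,-0.2214,-0.04,0,0,-23.2],
  [0.3265,-0.2214,-0.04,0,0,-23.2],
  [0.3265,-0.2214,-0.04,0,0,-23.2],
  [0.3265,-0.2214,-0.04,0,0,-23.2],
  [0.3265,-0.2214,-0.04,0,0,-23.2],
  [0.3265,-0.2214,-0.04,0,0,-23.2],
  [0.3265,-0.2214,-0.04,0,0,-23.2],
  [0.3265,-0.2214,0.0,0,0,-23.2],
  [0.3265,-0.2214,0.04,0,0,-23.2],
  [0.3265,-0.2214,0.06,0,0,-23.2],
  [0.3265,-0.2214,0.06,0,0,-23.2],
  [0.3265,-0.2214,0.06,0,0,-23.2],
  [0.3265,-0.2214,0.06,0,0,-23.2],
], fingers=0.05)

```text
t: 1.7
tcp_pos: [0.4475, -0.2652, 0.1726]
eef_rot: [0.001, 0.929, 0.371, 0.001]
ft_force: [-0.2, 0.1, -0.5]
finger_gap: 0.587
grasp_force: 0.0
```

```bash
python3 - <<'E'
from h import *
go([.446,-.264,.084],az(43.5))
p,d,W,c=snap('scene');cv2.imwrite('pics/s1.png',cv2.resize(p[190:270,90:190,::-1],(800,600),interpolation=2))
E
```

```text
shift [-0.0004 -0.0022  0.0886] turn [ 0.15 -0.05  0.06] tcp [ 0.4475 -0.2652  0.1726] j [ 0.61  0.65 -0.26  1.94  0.28  0.59 -0.65]
```

View pics/s1.png

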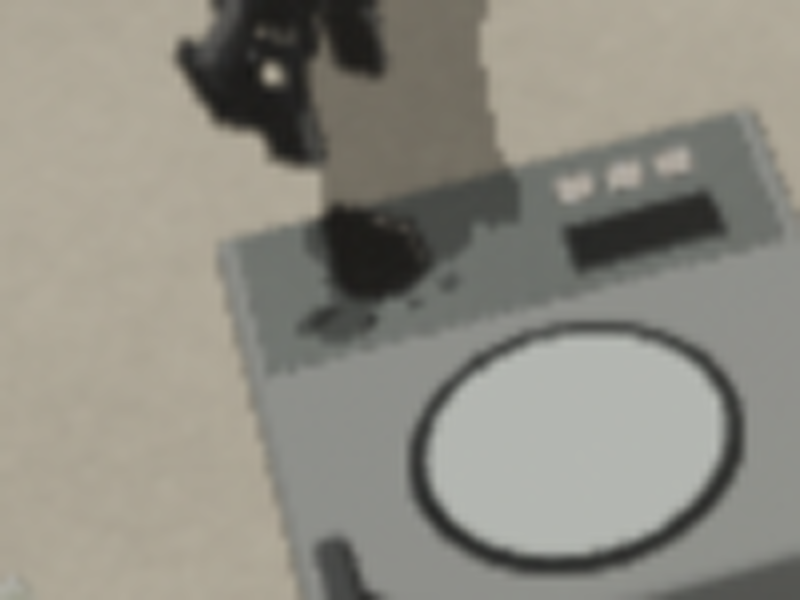

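The fingers are above the knob (370,250), one on either side, and clear. Descending.

>>> step_arm([
  [0,-0.002,0.03,0,0,0],
  [0,-0.002,0.05,0,0,0],
  [0,-0.002,0.07,0,0,0],
  [0,-0.002,0.08,0,0,0],
  [0,-0.002,0.088,0,0,0],
  [0,-0.002,0.088,0,0,0],
  [0,-0.002,0.088,0,0,0],
  [0,-0.002,0.088,0,0,0],
])

```text
t: 2.55
tcp_pos: [0.4458, -0.2634, 0.0841]
eef_rot: [0.001, 0.929, 0.371, 0.001]
ft_force: [0.2, -0.1, -0.1]
finger_gap: 0.588
grasp_force: 0.0
```

>>> step_arm([
  [0,0,0,0,0,0],
  [0,0,0,0,0,0],
  [0,0,0,0,0,0],
  [0,0,0,0,0,0],
  [0,0,0,0,0,0],
  [0,0,0,0,0,0],
  [0,0,0,0,0,0],
  [0,0,0,0,0,0],
], fingers=0.0)

```text
t: 3.35
tcp_pos: [0.4453, -0.2632, 0.0837]
eef_rot: [0.0, 0.929, 0.371, 0.0]
ft_force: [-0.4, -0.5, 6.3]
finger_gap: 0.129
grasp_force: 58.8
```

>>> step_arm([
  [0,0,0,0,0,8],
  [0,0,0,0,0,16],
  [0,0,0,0,0,24],
  [0,0,0,0,0,32],
  [0,0,0,0,0,40],
  [0,0,0,0,0,48],
  [0,0,0,0,0,56],
  [0,0,0,0,0,64],
  [0,0,0,0,0,72],
  [0,0,0,0,0,72],
  [0,0,0,0,0,72],
  [0,0,0,0,0,72],
  [0,0,0,0,0,72],
])

```text
t: 4.65
tcp_pos: [0.4455, -0.2642, 0.0837]
eef_rot: [0.001, 0.97, -0.245, 0.001]
ft_force: [-1.0, -0.9, 5.0]
finger_gap: 0.126
grasp_force: 59.0
```

```bash
python3 - <<'E'
from h import *
o=telemetry.get_obs();x=rot(o['eef_rot'])[:,0];print(np.degrees(np.arctan2(x[1],x[0])),o['ft_force'],o['moment'],o['finger_gap'])
go()
E
```

```text
-28.336328681765327 [-0.98845038 -0.86177766  5.01135278] [-0.30700481  0.17531104  0.02048157] 0.125504616632103
shift [0. 0. 0.] turn [0. 0. 0.] tcp [ 0.4455 -0.2642  0.0837] j [ 0.39  0.8   0.09  2.01 -0.18  0.34 -1.44]
```

Knob rotated 72 deg to -28.3 (two-dot direction). Release, lift, and go above the tube.

>>> step_arm([
  [0,0,0,0,0,0],
  [0,0,0,0,0,0],
  [0,0,0,0,0,0],
  [0,0,0,0,0,0],
  [0,0,0,0,0,0],
  [0,0,-0.03,0,0,0],
  [0,0,-0.08,0,0,0],
  [0,0,-0.13,0,0,0],
  [0,0,-0.18,0,0,0],
  [0,0,-0.18,0,0,0],
], fingers=0.05)

```text
t: 5.65
tcp_pos: [0.4487, -0.2655, 0.2696]
eef_rot: [0.002, 0.969, -0.246, 0.007]
ft_force: [0.1, -0.6, -0.6]
finger_gap: 0.582
grasp_force: 0.0
```

```bash
python3 - <<'E'
from h import *
p,d,W,c=snap('scene');cv2.imwrite('pics/s2.png',cv2.resize(p[190:270,90:190,::-1],(800,600),interpolation=2))
k=np.array([.4463,-.2641])
m=(np.hypot(W[...,0]-k[0],W[...,1]-k[1])<.032)&(W[...,2]>.096)&(W[...,2]<.12);Q=W[m]
w,V=np.linalg.eigh(np.cov(Q[:,:2].T)); print(m.sum(),Q.mean(0).round(4),np.degrees(np.arctan2(V[1,1],V[0,1])))
go([.554,.1595,.265],az(16))
E
```

```text
38 [ 0.4479 -0.2646  0.1026] 153.89842479013146
shift [-0.1075 -0.4236  0.0008] turn [  0.16  -0.42 -44.41] tcp [ 0.4471 -0.2642  0.2665] j [ 0.33  0.5   0.19  1.86 -0.13  0.78 -1.49]
```

Bar measured at -26 deg, i.e. on two dots.

>>> step_arm([
  [-0.1075,-0.4236,0,0,0,-44.4],
  [-0.1075,-0.4236,0,0,0,-44.4],
  [-0.1075,-0.4236,0,0,0,-44.4],
  [-0.1075,-0.4236,0,0,0,-44.4],
  [-0.1075,-0.4236,0,0,0,-44.4],
  [-0.1075,-0.4236,0,0,0,-44.4],
  [-0.1075,-0.4236,0,0,0,-44.4],
  [-0.1075,-0.4236,0,0,0,-44.4],
  [-0.1075,-0.4236,0,0,0,-44.4],
  [-0.1075,-0.4236,0,0,0,-44.4],
  [-0.1075,-0.4236,0,0,0,-44.4],
  [-0.1075,-0.4236,0.03,0,0,-44.4],
  [-0.1075,-0.4236,0.06,0,0,-44.4],
  [-0.1075,-0.4236,0.075,0,0,-44.4],
  [-0.1075,-0.4236,0.075,0,0,-44.4],
  [-0.1075,-0.4236,0.075,0,0,-44.4],
])

```text
t: 7.3
tcp_pos: [0.5522, 0.1589, 0.1882]
eef_rot: [0.001, 0.99, 0.138, -0.001]
ft_force: [0.2, 0.6, -0.2]
finger_gap: 0.586
grasp_force: 0.0
```

```bash
python3 - <<'E'
from h import *
go([.554,.1595,.124],az(16))
p,d,W,c=snap('scene');cv2.imwrite('pics/s3.png',cv2.resize(p[145:225,230:330,::-1],(800,600),interpolation=2))
E
```

```text
shift [ 0.002  -0.0002  0.0642] turn [ 0.05  0.07 -0.13] tcp [0.5522 0.1589 0.1882] j [-0.35  0.68 -0.02  1.77  0.02  0.7  -1.67]
```

View pics/s3.png

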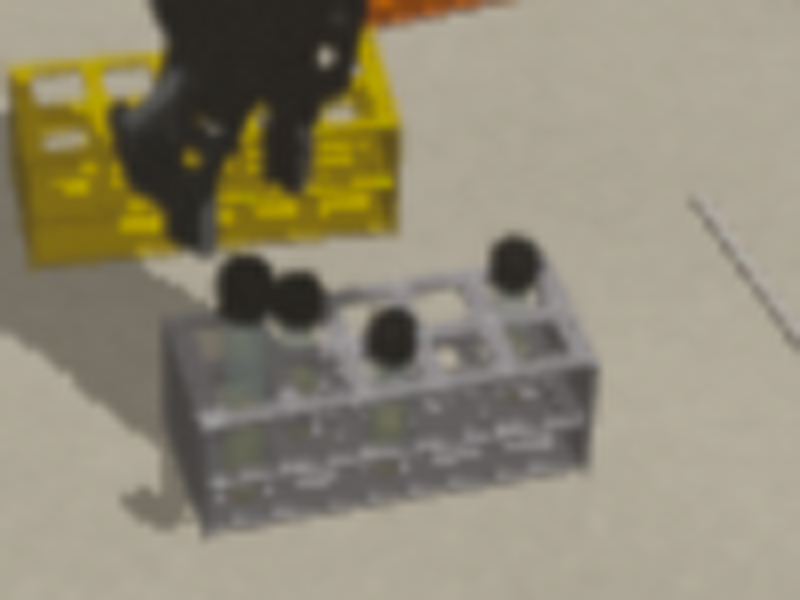

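The fingers straddle the tall cap at (245,290). Descend and close.

>>> step_arm([
  [0.002,0,0.02,0,0,0],
  [0.002,0,0.04,0,0,0],
  [0.002,0,0.055,0,0,0],
  [0.002,0,0.064,0,0,0],
  [0.002,0,0.064,0,0,0],
  [0.002,0,0.064,0,0,0],
  [0.002,0,0.064,0,0,0],
])

```text
t: 8.05
tcp_pos: [0.555, 0.1613, 0.1254]
eef_rot: [-0.0, 0.99, 0.139, 0.001]
ft_force: [0.3, -1.2, -0.2]
finger_gap: 0.589
grasp_force: 0.0
```

>>> step_arm([
  [0,0,0,0,0,0],
  [0,0,0,0,0,0],
  [0,0,0,0,0,0],
  [0,0,0,0,0,0],
  [0,0,0,0,0,0],
  [0,0,0,0,0,0],
  [0,0,0,0,0,0],
], fingers=0.0)

```text
t: 8.75
tcp_pos: [0.5548, 0.1615, 0.1251]
eef_rot: [-0.0, 0.99, 0.139, 0.001]
ft_force: [0.0, -0.2, 5.5]
finger_gap: 0.275
grasp_force: 58.7
```

Gripping the cap (23.5 mm opening, 59 N). Draw straight up.

>>> step_arm([
  [0,0,-0.01,0,0,0],
  [0,0,-0.03,0,0,0],
  [0,0,-0.05,0,0,0],
  [0,0,-0.07,0,0,0],
  [0,0,-0.09,0,0,0],
  [0,0,-0.11,0,0,0],
  [0,0,-0.13,0,0,0],
  [0,0,-0.15,0,0,0],
  [0,0,-0.17,0,0,0],
  [0,0,-0.19,0,0,0],
  [0,0,-0.2,0,0,0],
  [0,0,-0.2,0,0,0],
  [0,0,-0.2,0,0,0],
  [0,0,-0.2,0,0,0],
])

```text
t: 10.15
tcp_pos: [0.5534, 0.1608, 0.3231]
eef_rot: [0.0, 0.99, 0.139, -0.001]
ft_force: [-0.5, 0.7, -0.9]
finger_gap: 0.277
grasp_force: 58.9
```

```bash
python3 - <<'E'
from h import *
p,d,W,c=snap('scene');cv2.imwrite('pics/s4.png',cv2.resize(p[100:240,200:360,::-1],(686,600),interpolation=2))
o=telemetry.get_obs();t=np.array(o['tcp_pos'])
m=(np.hypot(W[...,0]-t[0],W[...,1]-t[1])<.05)&(W[...,2]>.17)&(W[...,2]<t[2]-.01);Q=W[m]
for lo in np.arange(.18,.33,.02):
    q=Q[(Q[:,2]>lo)&(Q[:,2]<lo+.02)]
    if len(q):print(lo.round(2),len(q),q.mean(0).round(3))
# carry: middle over the stage, 45deg, azimuth a
a=-15;z=np.array(az(a))-[0,0,1];z/=2**.5
mid=np.array([.584,-.2335,.18+.054])
go([.584,-.2335,.36],az(a))
go(mid-z*.044,az(a),z=z)
E
```

```text
0.2 17 [0.557 0.157 0.213]
0.22 28 [0.557 0.156 0.23 ]
0.24 25 [0.557 0.157 0.249]
0.26 31 [0.557 0.156 0.271]
0.28 28 [0.558 0.157 0.291]
0.3 24 [0.558 0.159 0.306]
shift [-0.0795  0.3875 -0.0366] turn [ 0.05  0.13 30.99] tcp [0.5535 0.1609 0.3231] j [-0.35  0.52 -0.01  1.59  0.01  1.03 -1.66]
shift [-0.1059  0.3715  0.0584] turn [-12.12  44.01  29.39] tcp [0.5535 0.1609 0.3231] j [-0.35  0.52 -0.01  1.59  0.01  1.03 -1.66]
```

View pics/s4.png

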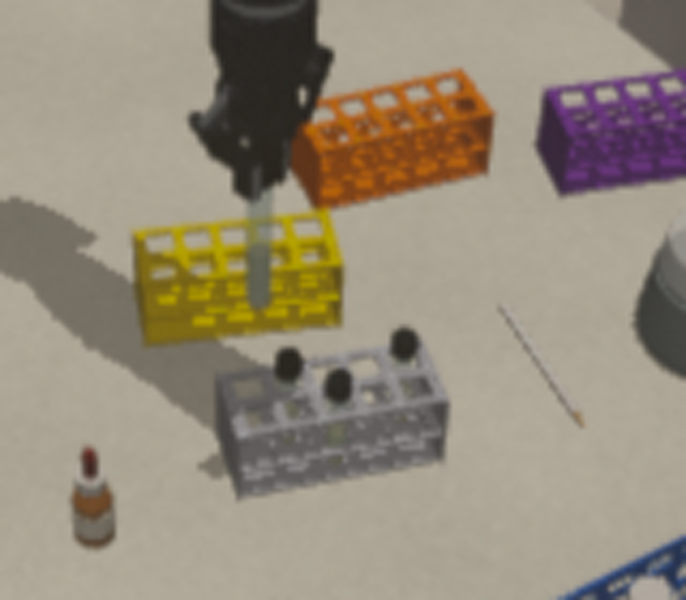

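The tube hangs upright at (258,240), clear of the rack; the short tubes are still in place. Carry it over the stage.

>>> step_arm([
  [0,0,-0.01,0,0,0],
  [-0.006,0.03,-0.02,0,0,2],
  [-0.012,0.06,-0.03,0,0,5],
  [-0.018,0.09,-0.037,0,0,7],
  [-0.025,0.12,-0.037,0,0,10],
  [-0.031,0.15,-0.037,0,0,12],
  [-0.037,0.18,-0.037,0,0,15],
  [-0.043,0.21,-0.037,0,0,17],
  [-0.049,0.24,-0.037,0,0,19],
  [-0.055,0.27,-0.037,0,0,22],
  [-0.062,0.3,-0.037,0,0,24],
  [-0.068,0.33,-0.037,0,0,27],
  [-0.074,0.36,-0.037,0,0,29],
  [-0.078,0.38,-0.037,0,0,31],
  [-0.0795,0.3875,-0.037,0,0,31],
  [-0.0795,0.3875,-0.037,0,0,31],
  [-0.0795,0.3875,-0.037,0,0,31],
])

```text
t: 11.9
tcp_pos: [0.5849, -0.2312, 0.3613]
eef_rot: [-0.001, 0.992, -0.129, -0.0]
ft_force: [-0.3, 0.0, 0.6]
finger_gap: 0.275
grasp_force: 58.9
```

```bash
python3 - <<'E'
from h import *
a=-15;z=np.array(az(a))-[0,0,1];z/=2**.5
go(np.array([.584,-.2335,.18+.054])-z*.044,az(a),z=z)
E
```

```text
shift [-0.0314  0.0025  0.0962] turn [-0.15 45.02  0.09] tcp [ 0.5849 -0.2312  0.3613] j [ 0.22  0.58  0.16  1.37 -0.1   1.2  -1.44]
```

>>> step_arm([
  [-0.003,0,0.0,0,5,0],
  [-0.006,0,0.01,0,10,0],
  [-0.01,0.001,0.02,0,15,0],
  [-0.014,0.001,0.03,0,20,0],
  [-0.018,0.001,0.04,0,25,0],
  [-0.022,0.002,0.052,0,30,0],
  [-0.026,0.002,0.065,0,35,0],
  [-0.03,0.002,0.08,0,40,0],
  [-0.0314,0.0025,0.09,0,43,0],
  [-0.0314,0.0025,0.096,0,45,0],
  [-0.0314,0.0025,0.096,0,45,0],
  [-0.0314,0.0025,0.096,0,45,0],
  [-0.0314,0.0025,0.096,0,45,0],
  [-0.0314,0.0025,0.096,0,45,0],
  [-0.0314,0.0025,0.096,0,45,0],
])

```text
t: 13.4
tcp_pos: [0.5792, -0.2534, 0.3612]
eef_rot: [0.037, 0.931, -0.12, 0.343]
ft_force: [-0.3, -0.2, -0.4]
finger_gap: 0.272
grasp_force: 59.0
```

```bash
python3 - <<'E'
from h import *
p,d,W,c=snap('scene');cv2.imwrite('pics/s5.png',cv2.resize(p[150:290,80:240,::-1],(686,600),interpolation=2))
a=-15;z=np.array(az(a))-[0,0,1];z/=2**.5
go(np.array([.584,-.2335,.18+.054])-z*.044,az(a),z=z)
o=telemetry.get_obs();A=rot(o['eef_rot']);L=(W-np.array(o['tcp_pos']))@A
m=(np.hypot(L[...,0],L[...,1])<.04)&(L[...,2]>.0)&(L[...,2]<.14)
for lo in np.arange(0,.14,.02):
    q=m&(L[...,2]>lo)&(L[...,2]<lo+.02)
    if q.sum(): print(lo.round(2),q.sum(),L[q].mean(0).round(3),W[q].mean(0).round(3))
k=np.array([.4463,-.2641])
m=(np.hypot(W[...,0]-k[0],W[...,1]-k[1])<.032)&(W[...,2]>.096)&(W[...,2]<.12);Q=W[m]
if len(Q)>5:
 w,V=np.linalg.eigh(np.cov(Q[:,:2].T)); print(m.sum(),Q.mean(0).round(4),np.degrees(np.arctan2(V[1,1],V[0,1])))
E
```

```text
shift [-0.0863 -0.0197  0.0532] turn [-1.02  4.67 -0.04] tcp [ 0.5791 -0.2536  0.3612] j [ 0.51  0.35 -0.17  2.07 -1.    0.04 -0.46]
0.0 54 [ 0.006 -0.001  0.01 ] [ 0.59  -0.255  0.357]
0.02 53 [ 0.005 -0.001  0.03 ] [ 0.602 -0.258  0.342]
0.04 51 [ 0.005 -0.001  0.05 ] [ 0.614 -0.261  0.326]
0.06 51 [ 0.005 -0.001  0.07 ] [ 0.627 -0.264  0.312]
0.08 52 [ 0.005 -0.001  0.09 ] [ 0.639 -0.267  0.296]
0.1 46 [ 0.005 -0.001  0.109] [ 0.651 -0.27   0.281]
0.12 1 [ 0.003 -0.003  0.12 ] [ 0.657 -0.269  0.271]
43 [ 0.4476 -0.2638  0.1018] 151.53224154212467
```

View pics/s5.png

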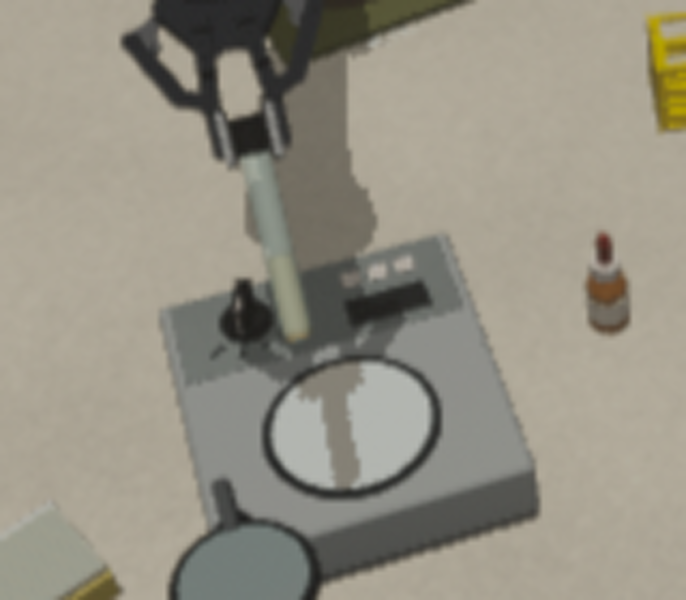

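The wrist ran into its limit (j5 -1, j6 0.04), so a 45 deg outward tilt is out of reach here. The tube itself is at (275,240) in the picture, above the viewer and clear. I'll go back upright and tilt sideways, with the foot to the robot's right.

```bash
python3 - <<'E'
from h import *
go([.584,-.215,.37],az(-15))
E
```

```text
shift [ 0.0017 -0.0387 -0.0094] turn [ -0.97 -40.33   0.36] tcp [ 0.5791 -0.2536  0.3612] j [ 0.51  0.35 -0.17  2.07 -1.    0.04 -0.46]
```

>>> step_arm([
  [0,-0.004,-0.001,0,-4,0],
  [0,-0.008,-0.002,0,-8,0],
  [0,-0.012,-0.003,0,-12,0],
  [0,-0.016,-0.004,0,-16,0],
  [0,-0.02,-0.005,0,-20,0],
  [0,-0.024,-0.006,0,-24,0],
  [0,-0.028,-0.007,0,-28,0],
  [0,-0.032,-0.008,0,-32,0],
  [0.001,-0.036,-0.009,-0.5,-36,0],
  [0.0017,-0.0387,-0.0094,-1,-40.3,0.3],
  [0.0017,-0.0387,-0.0094,-1,-40.3,0.3],
  [0.0017,-0.0387,-0.0094,-1,-40.3,0.3],
  [0.0017,-0.0387,-0.0094,-1,-40.3,0.3],
])

```text
t: 14.75
tcp_pos: [0.5831, -0.2159, 0.37]
eef_rot: [0.001, 0.991, -0.131, 0.001]
ft_force: [-0.2, -0.8, -0.3]
finger_gap: 0.274
grasp_force: 59.0
```

```bash
python3 - <<'E'
from h import *
r=np.array([np.sin(np.radians(-15)),-np.cos(np.radians(-15)),0]) # right of az -15
z=r-[0,0,1];z/=2**.5
print(r)
for t in (20,45):
    z=r*np.sin(np.radians(t))-np.array([0,0,np.cos(np.radians(t))])
    go(np.array([.584,-.2335,.20+.054 if t==45 else .29])-z*.044,az(-15),z=z)
E
```

```text
[-0.25881905 -0.96592583  0.        ]
shift [0.0054 0.0017 0.0387] turn [-19.92  -0.07  -0.04] tcp [ 0.5831 -0.2159  0.37  ] j [-0.09  0.65  0.73  1.4  -0.44  1.26 -1.16]
shift [ 0.0053 -0.0145  0.0849] turn [-44.92  -0.06  -0.06] tcp [ 0.5831 -0.2159  0.37  ] j [-0.09  0.65  0.73  1.4  -0.44  1.26 -1.16]
```

>>> step_arm([
  [0.001,0,0.007,-4,0,0],
  [0.002,0,0.015,-8,0,0],
  [0.003,0.001,0.023,-12,0,0],
  [0.004,0.001,0.031,-16,0,0],
  [0.0054,0.0017,0.0387,-20,0,0],
  [0.0054,0.0017,0.0387,-20,0,0],
  [0.0054,0.0017,0.0387,-20,0,0],
])

```text
t: 15.45
tcp_pos: [0.5882, -0.2187, 0.3317]
eef_rot: [0.172, 0.976, -0.128, -0.022]
ft_force: [0.5, -0.2, -0.2]
finger_gap: 0.268
grasp_force: 59.1
```

```bash
python3 - <<'E'
from h import *
r=np.array([np.sin(np.radians(-15)),-np.cos(np.radians(-15)),0])
for t in (45,):
    z=r*np.sin(np.radians(t))-np.array([0,0,np.cos(np.radians(t))])
    go(np.array([.584,-.2335,.20+.054 if t==45 else .29])-z*.044,az(-15),z=z)
E
```

```text
shift [-0.0003 -0.0307  0.0384] turn [-24.98  -0.06   0.  ] tcp [ 0.5882 -0.2187  0.3317] j [-0.33  0.76  0.89  1.48 -0.24  1.09 -1.33]
```

Joints well inside their ranges; continue to 45 deg.

>>> step_arm([
  [0,-0.004,0.005,-4,0,0],
  [0,-0.009,0.011,-8,0,0],
  [0,-0.014,0.017,-12,0,0],
  [0,-0.019,0.024,-16,0,0],
  [0,-0.025,0.031,-20,0,0],
  [0,-0.03,0.038,-25,0,0],
  [0,-0.0307,0.0384,-25,0,0],
  [0,-0.0307,0.0384,-25,0,0],
  [0,-0.0307,0.0384,-25,0,0],
  [0,-0.0307,0.0384,-25,0,0],
  [0,-0.0307,0.0384,-25,0,0],
  [0,-0.0307,0.0384,-25,0,0],
])

```text
t: 16.65
tcp_pos: [0.5927, -0.2041, 0.2854]
eef_rot: [0.38, 0.916, -0.121, -0.049]
ft_force: [0.0, 0.5, -0.4]
finger_gap: 0.277
grasp_force: 59.1
```

```bash
python3 - <<'E'
from h import *
p,d,W,c=snap('scene');cv2.imwrite('pics/s6.png',cv2.resize(p[130:290,80:280,::-1],(750,600),interpolation=2))
go()
o=telemetry.get_obs();A=rot(o['eef_rot']);L=(W-np.array(o['tcp_pos']))@A
print('tilt',np.degrees(np.arccos(-A[2,2])),'mid',np.array(o['tcp_pos'])+A[:,2]*.044,'foot',np.array(o['tcp_pos'])+A[:,2]*.12,np.abs(o['joint_vel']).max())
m=(np.hypot(L[...,0],L[...,1])<.03)&(L[...,2]>.0)&(L[...,2]<.15)
for lo in np.arange(0,.15,.03):
    q=m&(L[...,2]>lo)&(L[...,2]<lo+.03)
    if q.sum(): print(lo.round(2),q.sum(),L[q].mean(0).round(3),W[q].mean(0).round(3))
k=np.array([.4463,-.2641])
m=(np.hypot(W[...,0]-k[0],W[...,1]-k[1])<.032)&(W[...,2]>.096)&(W[...,2]<.12);Q=W[m]
if len(Q)>5:
 w,V=np.linalg.eigh(np.cov(Q[:,:2].T)); print(m.sum(),Q.mean(0).round(4),np.degrees(np.arctan2(V[1,1],V[0,1])))
E
```

```text
shift [0. 0. 0.] turn [0. 0. 0.] tcp [ 0.5928 -0.2039  0.2852] j [-0.57  1.03  1.07  1.55 -0.08  0.98 -1.58]
tilt 45.04582453713123 mid [ 0.58476209 -0.23402242  0.25411434] foot [ 0.57093057 -0.28599654  0.20041722] 0.007567195244389742
0.0 57 [0.005 0.004 0.015] [ 0.594 -0.218  0.277]
0.03 59 [0.005 0.003 0.045] [ 0.589 -0.238  0.255]
0.06 55 [0.005 0.003 0.074] [ 0.583 -0.258  0.235]
0.09 47 [0.004 0.003 0.103] [ 0.577 -0.278  0.214]
40 [ 0.4468 -0.2636  0.102 ] 152.80833053993288
```

View pics/s6.png

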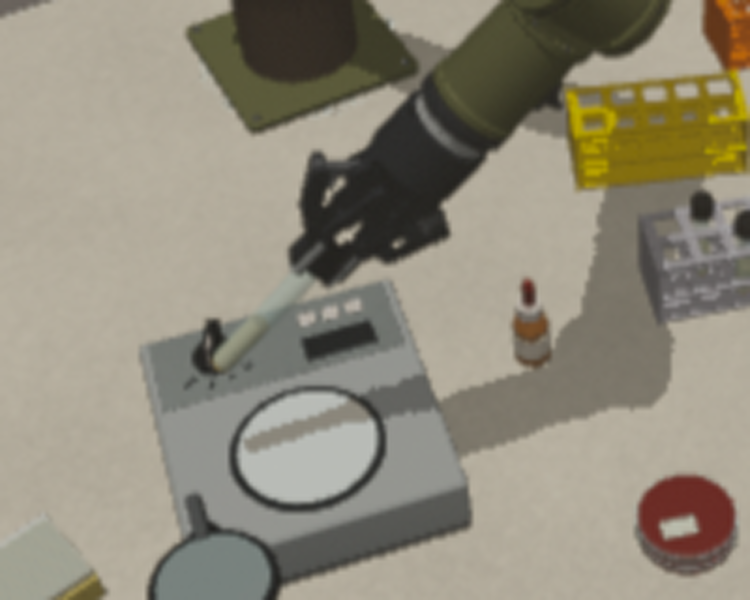

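The tube is at 45 deg with its middle over the stage to within a millimetre or two. The foot is 126 mm above the stage, the selector is on two dots, and nothing else has moved. Let it settle, then hand in.

>>> step_arm([
  [0,0,0,0,0,0],
  [0,0,0,0,0,0],
  [0,0,0,0,0,0],
  [0,0,0,0,0,0],
  [0,0,0,0,0,0],
])

```text
t: 17.2
tcp_pos: [0.5928, -0.2036, 0.2847]
eef_rot: [0.38, 0.916, -0.12, -0.05]
ft_force: [0.9, -0.3, -0.5]
finger_gap: 0.273
grasp_force: 59.1
```

```bash
python3 -c "
from station import job_done
print(job_done())"
```

```text
the job is handed in; nothing more can be done
None
```

I handed the job in at about 17 s, but the hand-in gave no verdict: the selector is at two dots, and the long tube is held still at 45° with its cap up, its middle over the stage centre and its foot about 126 mm above the stage.

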